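# Load the demagnetiser tray and start it from the guarded switch

### The arm

A 7-joint arm with a two-finger parallel gripper is mounted at the origin on the work surface. World frame = base frame: x ahead of the robot, y to its left, z up, the work surface at z = 0. Lengths are in m, angles in rad, forces in N, time in s.
With the tool pointing down it reaches from about 0.35 to 0.9 m from the base axis. Payload 8.1 kg.
Tool frame: the origin (TCP) lies at the very end of the fingers, on their centre line; the grasp point (between the pads) lies 19 mm behind it; z points along the fingers, y is the line along which they close (so a half turn about z gives the same grasp; the last joint's range is limited). The gripper opens to 85 mm and grips with 20 to 120 N. Pads are 22 mm wide; open, the fingers measure 114 mm over their backs; the gripper's body (76 mm by 85 mm) begins 54 mm behind the grasp point. The pads swing forward as they close: fully open they stand 13 mm farther back than shut.
Start: joints at [1.22, 0.434, 0.025, 1.573, -0.012, 1.134, -0.075], TCP at [0.153, -0.606, 0.196] pointing down, gripper open.
Joint ranges: [-2.62, 2.62], [-0.44, 2.09], [-1.27, 1.32], [0.08, 2.57], [-1.32, 4.46], [0.12, 2], [-2.74, 2.74]. Speed limits (rad/s): [2.22, 2.22, 3.01, 3.01, 3.14, 3.14, 3.14].

### API

Orientations are given as a rotation vector (axis times angle).
In Python, from rig import get_obs, snapshot, get_calibration, ticket gives the robot as it stands.
- The arm moves only by the shell command python3 -m creep [FORCE], which reads ROWS from standard input. ROWS is a JSON object whose key "ticks" holds a list of rows, 1 to 12 of them, each of 5 numbers: the finger opening in m, then dx, dy, dz in m, then a turn about the tool's z in rad; each row shifts and turns the commanded pose from where the row before left it, along the tool's axes as they then stand; what a row does not reach is not made up. A row lasts 1/8 s, in which the tool goes at most 0.0625 m and 0.188 rad, less where a joint would pass 70% of its speed; a pose out of reach is approached as far as the arm can. The fingers move at their own pace and stop on an object; FORCE is the grip in N (left out, the last holds). Time passes only in rows, so rows that do not move let the fingers close. It prints the time, the measured TCP pose, the force, the opening and the grip force at its end. Input that does not fit is refused with a message, and nothing moves.
- get_obs(): the state, without advancing time (a new reading comes with each control period).
- snapshot(name): name is "side" or "top" or "wrist"; returns the picture (420x560x3 uint8, blue, green, red); there is no depth.
- get_calibration(name): a dict with "intrinsics" (3x3 intrinsics, pixels), "extrinsics" (4x4, takes a point from world to camera coordinates); the wrist camera has in their place "mount" (4x4, takes a point from camera to tool coordinates, whose origin is the TCP and whose axes are the flange's). Camera axes: x right, y up, looking along -z (the intrinsics and any distortion apply to the point x, -y, -z); pixel columns grow to the right and rows downward; lengths in m; the calibration is good to about 2 mm. A picture is of the moment at which its call begins: read the wrist's pose just before it. get_calibration takes no time and is no camera call.
- ticket.hand_in(): hands the job in; it is judged then, once.
The state is a dict: "clock": time; "joint_pos": joint angles; "joint_vel": joint speeds; "joint_efforts": joint torques, N m; "tool_pos": TCP position; "eef_rot": TCP orientation; "ft_force": force on the tool from outside, world axes, zero at the start; "ft_torque": the same for the moment, N m; "finger_gap": finger opening in m; "grasp_force": force on a finger pad.
Only numpy, scipy, OpenCV 4.12 (cv2) and the standard library are available. Lean on these libraries where they do the work, as an engineer would, in place of code of your own. Each camera call takes 0.05 s, during which the arm holds its last target. There are 200 camera calls.

### The job

Demagnetise the three steel lock parts: set the padlock, the latch bolt and the door knob into the tray on top of the demagnetiser in any order, each resting on the tray's floor the same way up as it is now (knob standing on its round plate, padlock and bolt flat). Only when all three are in, flip the start switch's hinged guard right over until it stays open by itself and let go of it, then press the button beneath it fully down, hold it down for about half a second and let it come back up. Leave the guard open and everything else on the bench where it is.

Things in the scene. Friction and masses are not known exactly. Their poses are not given: they have to be found in the camera images.
- padlock: closed steel padlock lying flat: block 64 (x) x 50 (y) x 28 (z) mm with a round-bar shackle (bar 11 mm thick, mid-height 14 mm) that reaches to x = +75 mm. Origin: centre of the block's underside; z up. About 0.4 kg
- bolt: steel latch bolt lying flat: plain bar 110 (x) x 30 (y) x 22 (z) mm, its +x end bevelled. Origin: centre of the underside; z up. About 0.45 kg
- knob: steel door knob standing on its round plate: plate 64 mm across and 7 mm thick, neck 24 mm, head 52 mm across, widest from 40 to 56 mm up, total height 63 mm. Origin: centre of the plate's underside; z up. About 0.4 kg
- demag: demagnetiser, fixed to the bench: low blue cabinet 260 (x) x 220 (y) mm carrying a fixed open steel tray of the same outline, walls 5 mm thick, rim 81 mm above the bench. Origin: centre of its underside. It may stand left or right on the bench, turned up to 0.3 rad
- tray_floor (a point): centre of the tray's inner floor, 50 mm above the bench; axes as the cabinet's (inner floor 250 mm along x, 210 mm along y, walls rise 31 mm from it)
- station: start switch, fixed to the bench on the other side: grey box 130 (x) x 110 (y) x 46 (z) mm with a hinged aluminium guard on top. Origin: centre of its underside; -x is its front, the hinge is along y at its back; turned up to 0.3 rad
- guard (a joint): angle of the guard, rad: 0 shut, 2.1 fully open against its stop. It swings up and backwards (to the box's +x). The hinge is nearly free: it falls shut below about 0.95 rad, and beyond about 1.2 rad it falls over to the open stop and stays there. Guard: hood 104 (x) x 96 (y) mm, 42 mm high over the hinge axis, 0.12 kg
- guard_fin (a point): grip point of the black upright fin on top of the guard, near its front edge: fin 36 mm long (x), 12 mm thick (y, so it is pinched along y), standing 36 mm above the hood. This point is in its middle, 22 mm above the hood's top and 14 mm below the fin's top; 84 mm in front of and 64 mm above the hinge axis when shut. Turns with the guard
- guard_hinge (a point): middle of the guard's hinge axis, 50 mm above the bench and 50 mm behind the box's centre; turns with the guard, its y axis is the hinge axis
- start (a joint): travel of the start button, m: 0 released, 0.006 fully down; counts as pressed beyond 0.0045. A spring brings it back; full travel takes 5 N
- start_top (a point): centre of the top of the round black push button (42 mm across) under the guard, 68 mm above the bench when released; pressed straight down
- grease_jar: bystander: small grey jar, 42 mm across, 50 mm high; origin at its underside
- spring_pot: bystander: small aluminium pot with black cap, 34 mm across, 44 mm high; origin at its underside
- screwdriver: bystander: screwdriver 180 mm long, lying, at the back
- brush: bystander: bench brush 190 mm long, lying, at the back
- pin_box: bystander: small cardboard box 45 x 30 x 25 mm; origin at its underside
Not all that is in view belongs to the job. Leave any purple look-alike of the bolt alone. Leave any yellow look-alike of the padlock alone.

How it is judged:
By the outcome, as a careful person would: the job done as asked, in the order asked, and still so for the second after the job is handed in, with the robot touching nothing.
It also fails if it takes over 72 s, if anything falls off the work surface, if the arm or the gripper's body presses on something with over 40 N, if the wrist force passes 120 N, or if a joint passes its speed limit or range.

## Working session

There is one attempt and no reset: what is moved stays moved. The work goes in short steps, Python scripts to look and compute and a shell command to move; the robot and the scene stay as the last step left them, time stands still between calls to the robot, and variables do not carry over. Pictures are saved under pics/ and viewed, at most 10 in all, crops included, and the job is handed in when it is done.

```bash
mkdir -p pics; ls; python3 - <<'E'
from rig import *
import cv2
for n in ("side","top"):
    cv2.imwrite(f"pics/{n}0.png",snapshot(n)); print(n,{k:(v.round(4).tolist() if hasattr(v,'round') else v) for k,v in get_calibration(n).items()})
print(get_calibration("wrist")); o=get_obs(); print(o)
E
```

```text
pics
side {'intrinsics': [[409.2444, 0.0, 285.8989], [0.0, 409.2444, 205.6216], [0.0, 0.0, 1.0]], 'extrinsics': [[0.9994, -0.0291, 0.0163, -0.554], [0.0015, 0.5288, 0.8488, -0.0887], [-0.0333, -0.8483, 0.5285, -0.9403], [0.0, 0.0, 0.0, 1.0]]}
top {'intrinsics': [[525.7681, 0.0, 282.196], [0.0, 525.7681, 214.6983], [0.0, 0.0, 1.0]], 'extrinsics': [[0.0038, -0.9999, -0.0118, -0.0035], [0.9888, 0.002, 0.1492, -0.5579], [-0.1491, -0.0122, 0.9887, -1.2369], [0.0, 0.0, 0.0, 1.0]]}
{'intrinsics': array([[308.39023254,   0.        , 279.54518191],
       [  0.        , 308.39023254, 212.20307972],
       [  0.        ,   0.        ,   1.        ]]), 'mount': array([[ 2.42336329e-04,  9.63135573e-01,  2.69016372e-01,
         6.96939800e-02],
       [ 9.99999784e-01, -3.97703901e-04,  5.23040651e-04,
         2.89847985e-04],
       [ 6.10747918e-04,  2.69016187e-01, -9.63135462e-01,
        -1.77892706e-01],
       [ 0.00000000e+00,  0.00000000e+00,  0.00000000e+00,
         1.00000000e+00]])}
{'clock': 0.1, 'joint_pos': array([ 1.22040983,  0.43512874,  0.02499903,  1.57400241, -0.01158604,
        1.13394394, -0.07510675]), 'joint_vel': array([ 0.00155207, -0.00213805,  0.00118428, -0.00314153, -0.00019917,
        0.00130187,  0.00151365]), 'joint_efforts': array([ 2.76802726e-03, -6.71755600e+01,  1.02804042e+00, -3.16905892e+01,
        1.58267881e-02,  7.32010725e-03,  6.79574873e-05]), 'tool_pos': array([ 0.15309677, -0.60546772,  0.19512144]), 'eef_rot': array([-3.11623890e+00, -3.87920954e-01,  4.84951308e-04]), 'ft_force': array([ 0.0849508 , -1.06631428,  0.95101723]), 'ft_torque': array([-0.02825909, -0.0368526 ,  0.0189564 ]), 'grasp_force': 0.0, 'finger_gap': 0.08576196991678232}
```

View pics/top0.png

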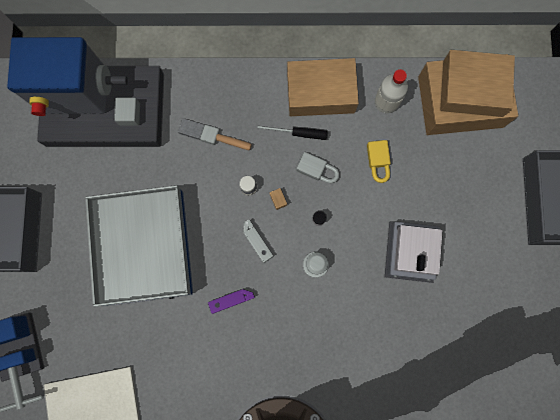

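View pics/side0.png

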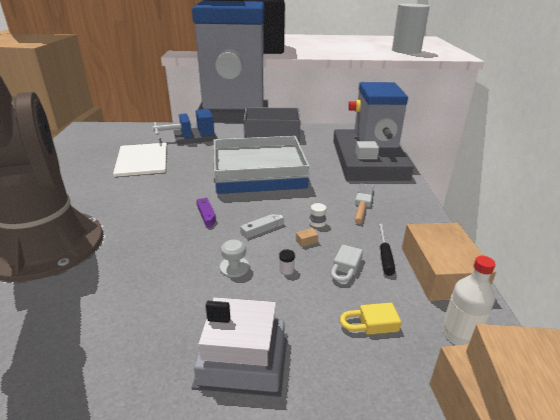

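The top view shows the following, with up = +x and left = +y:
- **Padlock:** grey at (317,166), yellow look-alike at (379,158). The grey one is the steel one.
- **Bolt:** grey at (257,241), purple look-alike at (232,300). The grey one is the steel one.
- **Knob:** (316,264).
- **Tray:** (140,245).
- **Station:** (416,250), fin at (421,262).

Next I'll segment these and confirm the targets in one crop.

```bash
cat > h.py <<'E'
import numpy as np, cv2
from rig import *
from scipy.spatial.transform import Rotation as R
F=np.diag([1,-1,-1.])
def cam(n):
    c=get_calibration(n)
    if n=="wrist":
        o=get_obs(); T=np.eye(4); T[:3,:3]=R.from_rotvec(o["eef_rot"]).as_matrix(); T[:3,3]=o["tool_pos"]
        W=T@c["mount"]; E=np.linalg.inv(W)
    else: E=np.array(c["extrinsics"])
    return np.array(c["intrinsics"]),E
def ray(C,px):
    K,E=C; d=E[:3,:3].T@F@np.linalg.solve(K,[px[0],px[1],1.]); return -E[:3,:3].T@E[:3,3],d
def onz(C,px,z):
    p,d=ray(C,px); return p+d*(z-p[2])/d[2]
def tri(C1,p1,C2,p2):
    a,u=ray(C1,p1); b,v=ray(C2,p2); u/=np.linalg.norm(u); v/=np.linalg.norm(v)
    s=np.linalg.lstsq(np.c_[u,-v],b-a,rcond=None)[0]; A=a+s[0]*u; B=b+s[1]*v
    return (A+B)/2,np.linalg.norm(A-B)
def proj(C,P):
    K,E=C; q=K@F@(E[:3,:3]@np.asarray(P)+E[:3,3]); return q[:2]/q[2]
E
python3 - <<'E'
from h import *
t=cv2.imread("pics/top0.png"); s=cv2.imread("pics/side0.png")
for n,im,thr,roi in(("top",t,125,(200,130,460,310)),("side",s,140,(150,130,420,400))):
    C=cam(n); g=cv2.cvtColor(im,cv2.COLOR_BGR2GRAY); x0,y0,x1,y1=roi
    hs=cv2.cvtColor(im,cv2.COLOR_BGR2HSV)
    m=((g>thr)&(hs[...,1]<60)).astype(np.uint8); z=np.zeros_like(m); z[y0:y1,x0:x1]=m[y0:y1,x0:x1]
    for c in cv2.findContours(z,cv2.RETR_EXTERNAL,cv2.CHAIN_APPROX_NONE)[0]:
        if cv2.contourArea(c)<60: continue
        r=cv2.minAreaRect(c); print(n,cv2.contourArea(c),np.round(r[0],1),np.round(r[1],1),round(r[2]),np.round(cv2.boxPoints(r)).astype(int).tolist(),onz(C,r[0],.02).round(3))
a=cv2.resize(t[135:285,205:345],None,fx=2.8,fy=2.8,interpolation=cv2.INTER_CUBIC)
b=cv2.resize(s[190:290,210:375],None,fx=2.4,fy=2.4,interpolation=cv2.INTER_CUBIC)
o=np.zeros((600,800,3),np.uint8); o[:a.shape[0],:a.shape[1]]=a; o[:b.shape[0],400:400+b.shape[1]]=b[:,:400]
c=cv2.resize(t[215:285,380:450],None,fx=2.5,fy=2.5); o[422:597,0:175]=c
d=cv2.resize(s[135:190,205:310],None,fx=3,fy=3); o[260:425,400:715]=d
e=cv2.resize(t[180:310,80:200],None,fx=1.35,fy=1.35); o[424:424+e.shape[0],180:180+e.shape[1]]=e
f=cv2.resize(s[290:385,190:295],None,fx=1.8,fy=1.8); o[428:428+f.shape[0],400:400+f.shape[1]]=f
cv2.imwrite("pics/crop0.png",o)
E
```

```text
top 378.5 [314.2 265.8] [25.5 21.9] 45 [[298, 264], [313, 249], [331, 267], [316, 282]] [ 0.436 -0.08   0.02 ]
top 1781.5 [419.9 249.3] [42.8 44.6] 6 [[396, 269], [401, 225], [444, 230], [439, 274]] [ 0.476 -0.338  0.02 ]
top 452.0 [255.3 240.5] [43.8 12.2] 56 [[238, 226], [248, 219], [273, 255], [262, 262]] [0.497 0.064 0.02 ]
top 175.0 [246.5 183. ] [14.8 14.8] 45 [[236, 183], [247, 173], [257, 183], [247, 194]] [0.641 0.088 0.02 ]
top 74.0 [330.  174.3] [15.  16.3] 24 [[320, 179], [327, 164], [340, 170], [333, 185]] [ 0.664 -0.121  0.02 ]
top 406.0 [310.9 164.8] [24.3 18.4] 24 [[296, 168], [304, 151], [326, 161], [318, 178]] [ 0.688 -0.073  0.02 ]
top 139.5 [208.5 134.3] [14.2 13.2] 17 [[200, 139], [204, 126], [217, 130], [213, 143]] [0.767 0.186 0.02 ]
side 116.0 [367.5 144.5] [ 7. 21.] 90 [[357, 141], [378, 141], [378, 148], [357, 148]] [0.85  0.531 0.02 ]
side 501.0 [409.5 151. ] [42. 19.] 90 [[400, 130], [419, 130], [419, 172], [400, 172]] [0.981 0.478 0.02 ]
side 60528.5 [284.5 264.5] [269. 269.] 90 [[150, 130], [419, 130], [419, 399], [150, 399]] [ 0.548 -0.101  0.02 ]
```

View pics/crop0.png

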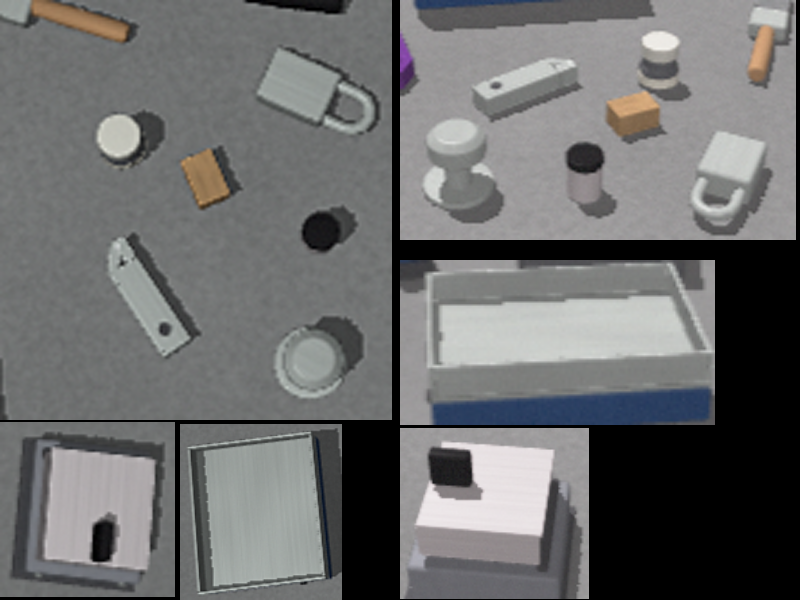

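The crop confirms the grey padlock and grey bolt as the targets. I'll triangulate corners picked from both views.

```bash
python3 - <<'E'
from h import *
T,S=cam("top"),cam("side")
ct=lambda u,v:(205+u/2.8-.3,135+v/2.8-.3); cs=lambda u,v:(210+(u-400)/2.4-.3,190+v/2.4-.3)
st=lambda u,v:(380+u/2.5-.3,215+(v-422)/2.5-.3); ss=lambda u,v:(190+(u-400)/1.8-.3,290+(v-428)/1.8-.3)
P={"tray-x-y":((190,293),(215,169.3)),"tray+x-y":((179,186),(309,165.7)),"tray-x+y":((94,305),(214,139)),"tray+x+y":((87,197),(298.7,136.3)),
"pad A +x+y":(ct(282,48),cs(765,150)),"pad +x-y":(ct(343,78),cs(750,187)),"pad -x+y":(ct(259,96),cs(713,133)),"pad -x-y":(ct(320,124),cs(701,170)),
"pad shackle tip":(ct(372,124),cs(709,218)),
"bolt nearend +y":(ct(166,353),cs(474,88)),"bolt near -y":(ct(193,332),cs(482,105)),"bolt bev":(ct(110,250),cs(562,60)),
"knob headtop":(ct(313,359),cs(457,135)),
"fin top front":(st(100,561),ss(430,448)),"fin top back":(st(104,520),ss(472,452)),
"hood fl":(st(42,565),ss(420,515)),"hood +x+y":(st(52,447),ss(553,450)),"hood +x-y":(st(157,460),ss(545,520)),"hood -x-y":(st(147,570),ss(418,520))}
for k,(a,b) in P.items():
    p,e=tri(T,a,S,b); print(k,p.round(4),round(e*1e3,1))
E
```

```text
tray-x-y [0.3698 0.209  0.0869] 2.4
tray+x-y [0.6222 0.2439 0.0805] 2.9
tray-x+y [0.3409 0.4315 0.0797] 0.9
tray+x+y [0.6014 0.4652 0.0749] 13.0
pad A +x+y [ 0.7207 -0.0594  0.0193] 1.6
pad +x-y [ 0.6949 -0.114   0.0214] 2.9
pad -x+y [ 0.6754 -0.0387  0.0233] 1.9
pad -x-y [ 0.6535 -0.093   0.0232] 5.1
pad shackle tip [ 0.6558 -0.1405  0.0099] 3.8
bolt nearend +y [0.4469 0.0424 0.0188] 1.0
bolt near -y [0.4608 0.0184 0.0161] 10.4
bolt bev [0.5364 0.0926 0.0194] 3.0
knob headtop [ 0.4409 -0.0837  0.0566] 1.1
fin top front [ 0.4211 -0.3098  0.1253] 1.1
fin top back [ 0.4574 -0.3148  0.1252] 0.4
hood fl [ 0.4105 -0.2837  0.0141] 22.8
hood +x+y [ 0.527  -0.2779  0.0898] 1.4
hood +x-y [ 0.5166 -0.3701  0.1047] 5.5
hood -x-y [ 0.415  -0.3598  0.0946] 2.2
```

```bash
cat > plan.py <<'E'
import sys
from h import *
# usage: plan.py x y z yaw  -> turn about tool z, then shift in the turned tool axes
a=np.array(list(map(float,sys.argv[1:]))); o=get_obs(); M=R.from_rotvec(o["eef_rot"]).as_matrix()
y=np.arctan2(M[1,0],M[0,0]); t=-((a[3]-y+np.pi)%(2*np.pi)-np.pi)
d=a[:3]-o["tool_pos"]; M2=M@R.from_rotvec([0,0,t]).as_matrix()
print("clock",round(o["clock"],2),"yaw",y.round(3),"turn",t.round(3),"shift after",(M2.T@d).round(4),"before",(M.T@d).round(4),"q7",o["joint_pos"][6].round(2))
E
python3 plan.py 0.686 -0.076 0.17 1.13
```

```text
clock 0.1 yaw 0.248 turn -0.882 shift after [0.7062 0.2561 0.0255] before [ 0.6465 -0.3826  0.0255] q7 -0.08
```

```bash
echo '{"ticks":[[0.085,0,0,-0.01,-0.176],[0.085,0,0,-0.01,-0.176],[0.085,0,0,0,-0.176],[0.085,0,0,0,-0.176],[0.085,0,0,0,-0.178],[0.085,0.05,0.018,0,0],[0.085,0.055,0.02,0,0],[0.085,0.055,0.02,0,0],[0.085,0.055,0.02,0,0],[0.085,0.055,0.02,0,0],[0.085,0.055,0.02,0,0],[0.085,0.055,0.02,0,0]]}' | python3 -m creep; python3 plan.py 0.686 -0.076 0.17 1.13
```

```text
clock: 1.6
tool_pos: [0.4412, -0.3197, 0.2156]
eef_rot: [-2.654, -1.681, 0.001]
ft_force: [0.2, -0.7, 0.4]
finger_gap: 0.0848
grasp_force: 0.0
clock 1.6 yaw 1.129 turn -0.001 shift after [0.3249 0.1175 0.0455] before [0.325  0.1173 0.0455] q7 -0.02
```

```bash
echo '{"ticks":[[0.085,0.055,0.02,0,0],[0.085,0.055,0.02,0,0],[0.085,0.055,0.02,0.01,0],[0.085,0.055,0.02,0.01,0],[0.085,0.055,0.02,0.01,0],[0.085,0.05,0.0175,0.015,0],[0.085,0,0,0,0]]}' | python3 -m creep; python3 - <<'E'
from h import *
C=cam("wrist"); im=snapshot("wrist"); cv2.imwrite("pics/w1.png",im)
o=get_obs()["tool_pos"]
for z in(0.028,): print(proj(C,[.686,-.076,z]),proj(C,[o[0],o[1],.028]))
g=cv2.cvtColor(im,cv2.COLOR_BGR2GRAY); hs=cv2.cvtColor(im,cv2.COLOR_BGR2HSV)
m=((g>125)&(hs[...,1]<60)).astype(np.uint8)
for c in cv2.findContours(m,cv2.RETR_EXTERNAL,cv2.CHAIN_APPROX_NONE)[0]:
    if cv2.contourArea(c)<400: continue
    r=cv2.minAreaRect(c); b=cv2.boxPoints(r); print(cv2.contourArea(c),b.round().astype(int).tolist(),[onz(C,p,.028)[:2].round(4).tolist() for p in b])
E
python3 plan.py 0.686 -0.076 0.17 1.13
```

```text
clock: 2.48
tool_pos: [0.6861, -0.0714, 0.1682]
eef_rot: [-2.644, -1.688, 0.001]
ft_force: [0.2, -0.0, -0.5]
finger_gap: 0.0852
grasp_force: 0.0
[280.49150198 198.22980764] [279.42148212 197.45075334]
438.0 [[81, 401], [83, 379], [116, 382], [115, 403]] [[0.3398, -0.2115], [0.361, -0.184], [0.3977, -0.2047], [0.3773, -0.2327]]
132603.5 [[0, 0], [559, 0], [559, 367], [0, 367]] [[0.5333, 0.1965], [0.9892, -0.0155], [0.9092, -0.4153], [0.2775, -0.125]]
clock 2.52 yaw 1.133 turn 0.003 shift after [-0.0008  0.0011 -0.001 ] before [-0.0008  0.0011 -0.001 ] q7 -0.58
```

View pics/w1.png

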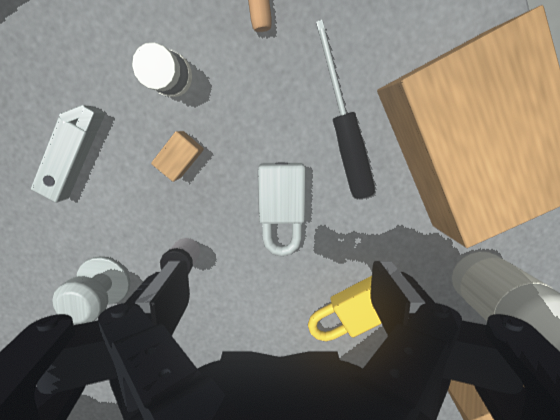

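Padlock: block top at cols 259–305, rows 164–222, square to the fingers, centred about 4 mm in +x and 3 mm in +y from the tool's axis. Nothing stands in the fingers' way.

```bash
echo '{"ticks":[[0.085,0.004,0.003,0.03,0],[0.085,0,0,0.055,0],[0.085,0,0,0.045,0],[0.085,0,0,0.025,0],[0.085,0,0,0.01,0],[0.085,0,0,0.002,0],[0.085,0,0,0,0],[0.04,0,0,0,0],[0.04,0,0,0,0],[0.04,0,0,0,0],[0.04,0,0,0,0]]}' | python3 -m creep 60; python3 plan.py 0.686 -0.076 0.17 1.13
```

```text
clock: 3.9
tool_pos: [0.6897, -0.0751, 0.0039]
eef_rot: [2.654, 1.682, 0.0]
ft_force: [-0.8, 0.7, 0.4]
finger_gap: 0.04
grasp_force: 0.0
clock 3.9 yaw 1.13 turn -0.0 shift after [-0.0024 -0.003  -0.1661] before [-0.0024 -0.003  -0.1661] q7 -0.64
```

```bash
echo '{"ticks":[[0.04,0,0,0,0],[0.04,0,0,0,0]]}' | python3 -m creep; python3 - <<'E'
from h import *
a=snapshot("wrist")[150:420]; b=snapshot("side")[200:320,260:420]
b=cv2.resize(b,(440,330)); o=np.zeros((600,560,3),np.uint8); o[:270]=a; o[270:,:440]=b; cv2.imwrite("pics/w2.png",o)
E
```

```text
clock: 4.15
tool_pos: [0.6897, -0.0751, 0.0038]
eef_rot: [-2.654, -1.682, 0.0]
ft_force: [-0.1, 0.0, -0.7]
finger_gap: 0.0399
grasp_force: 0.0
```

View pics/w2.png

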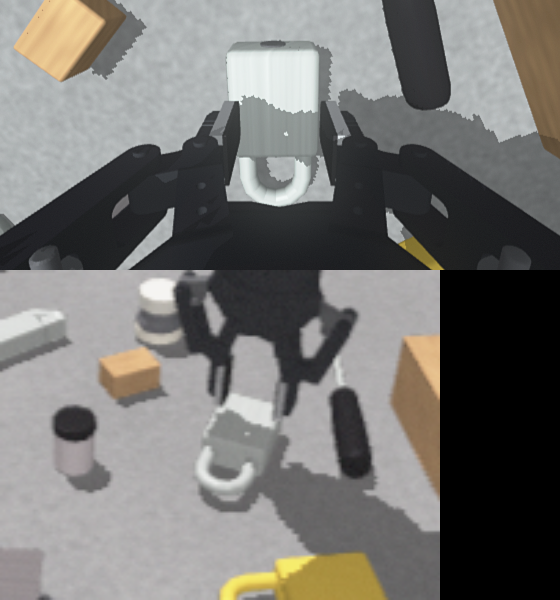

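```bash
echo '{"ticks":[[0.0,0,0,0,0],[0.0,0,0,0,0],[0.0,0,0,0,0],[0,0,0,0,0]]}' | python3 -m creep 60
```

```text
clock: 4.75
tool_pos: [0.6897, -0.0752, 0.0038]
eef_rot: [2.654, 1.682, 0.0]
ft_force: [0.3, 0.1, -0.4]
finger_gap: -0.0004
grasp_force: 0.0
```

```bash
python3 - <<'E'
from h import *
a=snapshot("wrist")[150:420]; b=snapshot("side")[200:320,260:420]
b=cv2.resize(b,(440,330)); o=np.zeros((600,560,3),np.uint8); o[:270]=a; o[270:,:440]=b; cv2.imwrite("pics/w3.png",o); print(get_obs())
E
```

```text
{'clock': 4.85, 'joint_pos': array([ 0.23483497,  0.75594009, -0.33310501,  1.54451544,  0.29266481,
        0.89062521, -0.64019728]), 'joint_vel': array([-6.50938705e-05, -3.72384961e-04,  1.84407230e-03, -2.94823123e-04,
        9.20913391e-04, -9.83764073e-05,  7.09752760e-04]), 'joint_efforts': array([ 9.70534893e-04, -8.27143621e+01, -6.82343200e+00, -2.60047799e+01,
        1.30126846e-02,  2.87856012e-03,  1.19671014e-05]), 'tool_pos': array([ 0.68970796, -0.07515682,  0.00380158]), 'eef_rot': array([2.65361698e+00, 1.68163036e+00, 5.25160567e-06]), 'ft_force': array([0.47216162, 0.05875108, 0.62547356]), 'ft_torque': array([0.00731023, 0.01148825, 0.02084707]), 'grasp_force': 0.0, 'finger_gap': -6.741485590764703e-05}
```

View pics/w3.png

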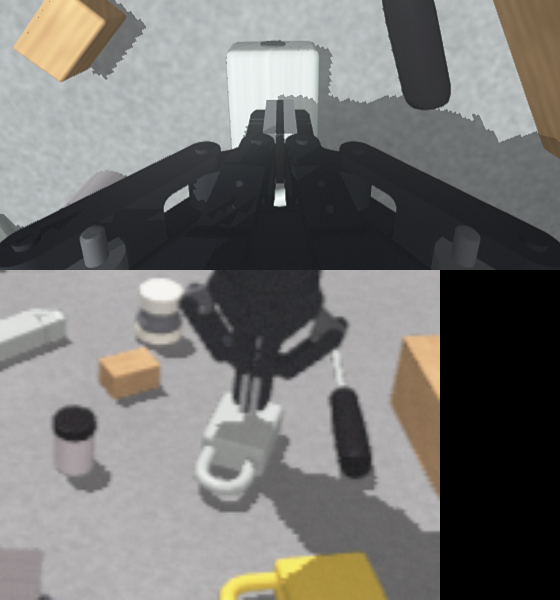

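```bash
python3 - <<'E'
from h import *
S,T,W=cam("side"),cam("top"),cam("wrist"); p=get_obs()["tool_pos"]
for dz in(0,.03,.06): print(dz,"side",proj(S,p+[0,0,dz]).round(1),"wrist",proj(W,p+[0,0,dz]).round(1))
im=snapshot("side"); cv2.imwrite("pics/s4.png",im)
E
```

```text
0 side [348.6 262.3] wrist [277.5 242.4]
0.03 side [350.  251.5] wrist [277.1 263.3]
0.06 side [351.4 240.3] wrist [276.6 293.3]
```

The fingers shut above the block: in both the side and wrist views the real fingertips stand about 30 mm short of the reported TCP. I'll calibrate that by a gentle touch on the block's top.

```bash
for i in 1 2 3 4 ; do :; done; echo '{"ticks":[[0,0,0,0.001,0],[0,0,0,0.001,0]]}' | python3 -m creep | grep -E "pos|force"; echo '{"ticks":[[0,0,0,0.001,0],[0,0,0,0.001,0]]}' | python3 -m creep | grep -E "pos|force"
```

```text
tool_pos: [0.6897, -0.0752, 0.0017]
ft_force: [0.0, 0.2, -0.1]
grasp_force: 0.0
tool_pos: [0.6897, -0.0752, -0.0003]
ft_force: [-0.3, -0.0, 0.2]
grasp_force: 0.0
```

```bash
echo '{"ticks":[[0,0,0,0.001,0],[0,0,0,0.001,0],[0,0,0,0,0]]}' | python3 -m creep | grep -E "pos|ft_force"; echo '{"ticks":[[0,0,0,0.001,0],[0,0,0,0.001,0],[0,0,0,0,0]]}' | python3 -m creep | grep -E "pos|ft_force"
```

```text
tool_pos: [0.6896, -0.0751, -0.0023]
ft_force: [-0.2, -0.5, 0.2]
tool_pos: [0.6896, -0.0752, -0.0043]
ft_force: [-0.6, -0.3, -0.3]
```

```bash
echo '{"ticks":[[0,0,0,0.002,0],[0,0,0,0.001,0]]}' | python3 -m creep | grep -E "pos|ft_force"; echo '{"ticks":[[0,0,0,0.002,0],[0,0,0,0.001,0]]}' | python3 -m creep | grep -E "clock|pos|ft_force"
```

```text
tool_pos: [0.6897, -0.0752, -0.0073]
ft_force: [-3.3, -0.5, 9.6]
clock: 6.65
tool_pos: [0.6898, -0.0752, -0.0074]
ft_force: [-11.7, -0.3, 30.6]
```

```bash
python3 - <<'E'
from h import *
b=cv2.resize(snapshot("side")[190:290,300:400],(600,600),interpolation=cv2.INTER_CUBIC); cv2.imwrite("pics/s5.png",b)
E
```

```text
(no output)
```

View pics/s5.png

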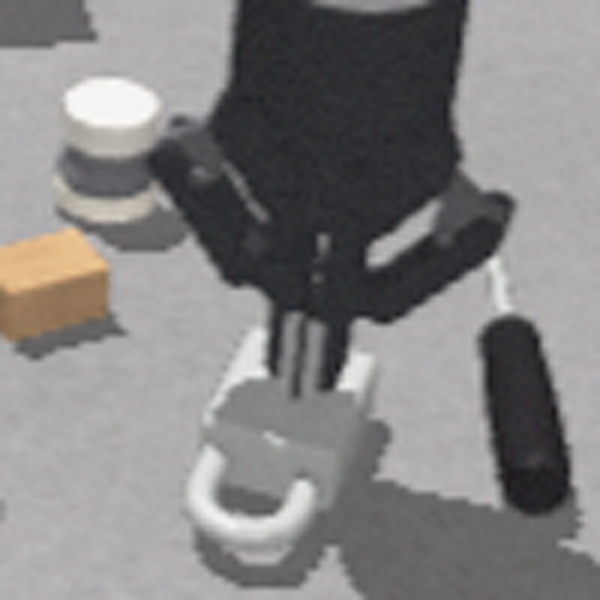

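Contact came at a reported z of −7.3 mm on the 28 mm block, so the tips sit 35 mm above the reported TCP when shut. I'll use that offset from here. Now I open, lower and grasp.

```bash
echo '{"ticks":[[0.085,0,0,-0.015,0],[0.085,0,0,0,0],[0.085,0,0,0,0],[0.085,0,0,0,0],[0.085,0,0,0.015,0],[0.085,0,0,0.015,0],[0.085,0,0,0.009,0],[0.085,0,0,0,0]]}' | python3 -m creep 60; echo '{"ticks":[[0.04,0,0,0,0],[0.04,0,0,0,0],[0.04,0,0,0,0],[0.04,0,0,0,0]]}' | python3 -m creep
```

```text
clock: 7.7
tool_pos: [0.6888, -0.0751, -0.0357]
eef_rot: [-2.652, -1.681, 0.003]
ft_force: [-0.6, 0.2, 0.9]
finger_gap: 0.0852
grasp_force: 0.0
clock: 8.2
tool_pos: [0.6903, -0.075, -0.0334]
eef_rot: [2.653, 1.681, 0.002]
ft_force: [-1.2, 0.4, 6.0]
finger_gap: 0.0491
grasp_force: 64.2
```

```bash
echo '{"ticks":[[0.04,0,0,-0.02,0],[0.04,0,0,-0.05,0],[0.04,0,0,-0.05,0],[0.04,0,0,-0.035,0],[0.04,0,0,0,-0.15],[0.04,0,0,0,-0.15],[0.04,0,0,0,-0.15],[0.04,0,0,0,-0.12]]}' | python3 -m creep 80; python3 plan.py 0.421 0.354 0.12 1.70
```

```text
clock: 9.2
tool_pos: [0.6894, -0.0754, 0.1216]
eef_rot: [2.069, 2.364, -0.001]
ft_force: [0.5, -0.4, -3.8]
finger_gap: 0.0487
grasp_force: 84.6
clock 9.2 yaw 1.704 turn 0.004 shift after [ 0.4604 -0.2108  0.0015] before [ 0.4612 -0.209   0.0015] q7 -0.09
```

```bash
echo '{"ticks":[[0.04,0.046,-0.021,0,0],[0.04,0.046,-0.021,0,0],[0.04,0.046,-0.021,0,0],[0.04,0.046,-0.021,0,0],[0.04,0.046,-0.021,0,0],[0.04,0.046,-0.021,0,0],[0.04,0.046,-0.021,0,0],[0.04,0.046,-0.021,0,0],[0.04,0.046,-0.021,0,0],[0.04,0.046,-0.021,0,0],[0.04,0,0,0,0],[0.04,0,0,0,0]]}' | python3 -m creep; python3 plan.py 0.421 0.354 0.0196 1.70
python3 - <<'E'
from h import *
C=cam("wrist"); im=snapshot("wrist"); cv2.imwrite("pics/w6.png",im)
c=np.array([.4836,.3374]); M=np.array([[np.cos(.132),-np.sin(.132)],[np.sin(.132),np.cos(.132)]])
v=im.copy()
for h,dx,dy,col in((.05,.125,.105,(0,0,255)),(.081,.13,.11,(0,255,0))):
    P=[proj(C,[*(c+M@np.array([sx*dx,sy*dy])),h]) for sx,sy in((1,1),(1,-1),(-1,-1),(-1,1))]
    cv2.polylines(v,[np.int32(P)],True,col,1)
cv2.imwrite("pics/w6v.png",v)
E
```

```text
clock: 10.7
tool_pos: [0.4225, 0.3535, 0.1212]
eef_rot: [2.073, 2.36, -0.0]
ft_force: [0.6, 0.4, -3.6]
finger_gap: 0.0483
grasp_force: 84.6
clock 10.7 yaw 1.7 turn 0.0 shift after [ 0.0007 -0.0015  0.1016] before [ 0.0007 -0.0015  0.1016] q7 -0.96
```

View pics/w6v.png

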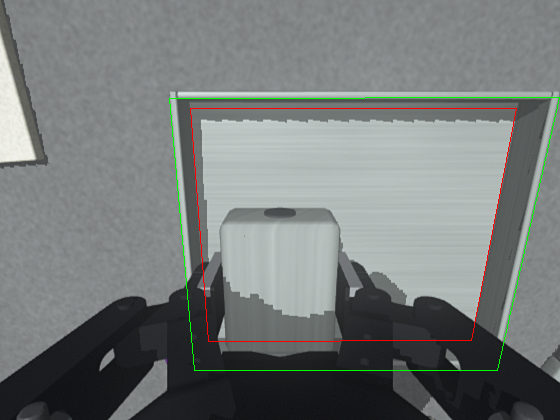

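The predicted tray outline fits the picture within about 4 px. Lowering the padlock.

```bash
echo '{"ticks":[[0.04,0,0.003,0.03,0],[0.04,0,0,0.03,0],[0.04,0,0,0.02,0],[0.04,0,0,0.012,0],[0.04,0,0,0.006,0],[0.04,0,0,0.003,0],[0.04,0,0,0,0]]}' | python3 -m creep; 
```

```text
clock: 11.62
tool_pos: [0.4256, 0.3546, 0.0202]
eef_rot: [2.074, 2.36, 0.001]
ft_force: [-0.5, 0.4, -3.1]
finger_gap: 0.0484
grasp_force: 84.7
```

```bash
echo '{"ticks":[[0.04,0,0,0.002,0],[0.04,0,0,0.0015,0],[0.04,0,0,0,0]]}' | python3 -m creep | grep -E "pos|ft_f"
```

```text
tool_pos: [0.4255, 0.3546, 0.0167]
ft_force: [-0.7, -0.4, 1.5]
```

```bash
echo '{"ticks":[[0.07,0,0,0,0],[0.07,0,0,0,0],[0.07,0,0,0,0],[0.07,0,0,-0.02,0],[0.07,0,0,-0.05,0],[0.085,0,0,-0.05,0],[0.085,0,0,-0.02,0]]}' | python3 -m creep | grep -E "clock|pos|ft_f|gap"; python3 plan.py 0.495 0.058 0.15 0.59; python3 - <<'E'
from h import *
C=cam("top"); im=cv2.imread("pics/top0.png"); g=cv2.cvtColor(im,cv2.COLOR_BGR2GRAY)
z=np.zeros_like(g); z[210:270,235:280]=(g>120)[210:270,235:280]
c=max(cv2.findContours(z,cv2.RETR_EXTERNAL,cv2.CHAIN_APPROX_NONE)[0],key=cv2.contourArea)
b=cv2.boxPoints(cv2.minAreaRect(c)); w=[onz(C,p,.02)[:2].round(4).tolist() for p in b]; print(w,np.mean(w,0))
E
```

```text
clock: 12.88
tool_pos: [0.4261, 0.3557, 0.1594]
ft_force: [-0.2, -0.8, -0.5]
finger_gap: 0.0849
clock 12.88 yaw 1.7 turn 1.11 shift after [-0.1084  0.2857  0.0088] before [-0.3041  0.03    0.0088] q7 -0.93
[[0.5337, 0.1072], [0.5506, 0.0823], [0.4601, 0.0212], [0.4435, 0.0459]] [0.496975 0.06415 ]
```

```bash
echo '{"ticks":[[0.085,0,0,0,0.184],[0.085,0,0,0,0.184],[0.085,0,0,0,0.184],[0.085,0,0,0,0.184],[0.085,0,0,0,0.184],[0.085,0,0,0,0.185],[0.085,-0.017,0.047,0,0],[0.085,-0.017,0.047,0,0],[0.085,-0.017,0.047,0,0],[0.085,-0.017,0.047,0,0],[0.085,-0.017,0.047,0,0],[0.085,-0.018,0.047,0,0]]}' | python3 -m creep|grep -E "clock|pos"; echo '{"ticks":[[0.085,0,0,0,0],[0.085,0,0,0,0]]}' | python3 -m creep|grep clock;  python3 plan.py 0.497 0.064 0.15 0.595
python3 - <<'E'
from h import *
C=cam("wrist"); im=snapshot("wrist"); cv2.imwrite("pics/w7.png",im); o=get_obs()
t=proj(C,[*o["tool_pos"][:2],.022]); print("axis px",t)
g=cv2.cvtColor(im,cv2.COLOR_BGR2GRAY); hs=cv2.cvtColor(im,cv2.COLOR_BGR2HSV)
for thr in(170,185,200):
  m=((g>thr)&(hs[...,1]<40)).astype(np.uint8)
  n,l,s,ce=cv2.connectedComponentsWithStats(m); x,y=np.int32(t); k=l[y-5:y+6,x-5:x+6]; k=k[k>0]
  if not len(k): print(thr,"none");continue
  k=np.bincount(k).argmax(); c=max(cv2.findContours(np.uint8(l==k),cv2.RETR_EXTERNAL,cv2.CHAIN_APPROX_NONE)[0],key=cv2.contourArea)
  b=cv2.boxPoints(cv2.minAreaRect(c)); w=np.array([onz(C,p,.022)[:2] for p in b]); print(thr,s[k],b.round().astype(int).tolist(),w.round(4).tolist(),w.mean(0))
E
```

```text
clock: 14.38
tool_pos: [0.4983, 0.0616, 0.1565]
clock: 14.62
clock 14.62 yaw 0.595 turn -0.0 shift after [-0.0005 -0.0008  0.0063] before [-0.0005 -0.0008  0.0063] q7 -1.31
axis px [278.35218654 195.53506793]
170 [ 264  141   34  108 2619] [[264, 248], [265, 141], [298, 141], [297, 248]] [[0.441, 0.0449], [0.5363, 0.106], [0.5543, 0.0788], [0.4608, 0.0149]] [0.49809823 0.06114172]
185 [ 265  141   30  104 2503] [[263, 244], [265, 141], [294, 141], [292, 245]] [[0.4442, 0.0479], [0.5366, 0.1059], [0.5519, 0.0822], [0.461, 0.0219]] [0.49840806 0.06446186]
200 [ 265  141   29  103 2420] [[265, 141], [293, 141], [293, 243], [265, 243]] [[0.536, 0.1061], [0.5515, 0.0832], [0.4631, 0.0218], [0.4462, 0.0469]] [0.49920419 0.06448677]
```

```bash
echo '{"ticks":[[0.085,0,0,0.05,0],[0.085,0,0,0.055,0],[0.085,0,0,0.045,0],[0.085,0,0,0.025,0],[0.085,0,0,0.01,0],[0.085,0,0,0.003,0],[0.02,0,0,0,0],[0.02,0,0,0,0],[0.02,0,0,0,0],[0.02,0,0,0,0],[0.02,0,0,0,0]]}' | python3 -m creep 80
```

```text
clock: 16.05
tool_pos: [0.4985, 0.0632, -0.0307]
eef_rot: [3.004, 0.92, 0.002]
ft_force: [-1.7, -0.3, 10.6]
finger_gap: 0.0284
grasp_force: 79.2
```

```bash
echo '{"ticks":[[0.02,0,0,-0.02,0],[0.02,0,0,-0.05,0],[0.02,0,0,-0.05,0],[0.02,0,0,-0.035,0],[0.02,0,0,0,-0.184],[0.02,0,0,0,-0.184],[0.02,0,0,0,-0.184],[0.02,0,0,0,-0.184],[0.02,0,0,0,-0.184],[0.02,0,0,0,-0.185]]}' | python3 -m creep; python3 plan.py 0.559 0.347 0.12 1.70
```

```text
clock: 17.3
tool_pos: [0.4972, 0.0627, 0.123]
eef_rot: [-2.066, -2.366, 0.002]
ft_force: [0.2, -0.1, -3.8]
finger_gap: 0.0281
grasp_force: 80.7
clock 17.3 yaw 1.706 turn 0.006 shift after [0.2739 0.0979 0.0027] before [0.2734 0.0994 0.0027] q7 -0.33
```

```bash
echo '{"ticks":[[0.02,0.045,0.0165,0,0],[0.02,0.046,0.0165,0,0],[0.02,0.046,0.0165,0,0],[0.02,0.046,0.0165,0,0],[0.02,0.046,0.0165,0,0],[0.02,0.045,0.0165,0,0],[0.02,0,0,0.03,0],[0.02,0,0,0.04,0],[0.02,0,0,0.018,0],[0.02,0,0,0.008,0],[0.02,0,0,0.004,0],[0.02,0,0,0,0]]}' | python3 -m creep; python3 plan.py 0.559 0.347 0.0193 1.70
```

```text
clock: 18.8
tool_pos: [0.5614, 0.3479, 0.0242]
eef_rot: [2.074, 2.359, 0.002]
ft_force: [0.6, -0.3, -4.0]
finger_gap: 0.0281
grasp_force: 80.6
clock 18.8 yaw 1.7 turn -0.0 shift after [-0.0006 -0.0025  0.0049] before [-0.0006 -0.0025  0.0049] q7 -0.82
```

```bash
echo '{"ticks":[[0.02,0,0,0.003,0],[0.02,0,0,0.001,0],[0.02,0,0,0.001,0],[0.02,0,0,0,0]]}' | python3 -m creep|grep -E "pos|ft_f"; echo '{"ticks":[[0.02,0,0,0.001,0],[0.02,0,0,0,0]]}' | python3 -m creep|grep -E "pos|ft_f"
```

```text
tool_pos: [0.5612, 0.3476, 0.0194]
ft_force: [-2.8, -1.7, 4.2]
tool_pos: [0.5612, 0.3476, 0.0193]
ft_force: [-4.1, -4.6, 13.5]
```

```bash
echo '{"ticks":[[0.055,0,0,0,0],[0.055,0,0,0,0],[0.055,0,0,0,0],[0.055,0,0,-0.03,0],[0.055,0,0,-0.055,0],[0.085,0,0,-0.055,0],[0.085,0,0,0,0.18],[0.085,0,0,0,0.18],[0.085,0,0,0,0.18],[0.085,0,0,0,0.18],[0.085,0,0,0,0.18]]}' | python3 -m creep|grep -E "clock|pos|ft_f|gap"; python3 plan.py 0.441 -0.084 0.15 0.8; python3 - <<'E'
from h import *
C=cam("wrist"); cv2.imwrite("pics/w8.png",snapshot("wrist"))
E
```

```text
clock: 20.92
tool_pos: [0.5609, 0.3477, 0.1572]
ft_force: [-0.1, 0.5, -0.2]
finger_gap: 0.0848
clock 20.93 yaw 0.794 turn -0.006 shift after [-0.3932  0.2148  0.0072] before [-0.3919  0.2171  0.0072] q7 -1.56
```

```bash
echo '{"ticks":[[0.085,-0.043,0.024,0,-0.001],[0.085,-0.044,0.024,0,-0.001],[0.085,-0.044,0.024,0,-0.001],[0.085,-0.044,0.024,0,-0.001],[0.085,-0.044,0.024,0,-0.001],[0.085,-0.044,0.024,0,-0.001],[0.085,-0.044,0.024,0,0],[0.085,-0.044,0.024,0,0],[0.085,-0.043,0.023,0,0],[0.085,0,0,0,0],[0.085,0,0,0,0]]}' | python3 -m creep|grep -E "clock|pos"; python3 plan.py 0.441 -0.084 0.15 0.8
python3 - <<'E'
from h import *
C=cam("wrist"); im=snapshot("wrist"); cv2.imwrite("pics/w9.png",im); o=get_obs(); q=o["tool_pos"]
for z in(.007,.05,.063): print("axis",z,proj(C,[q[0],q[1],z]).round(1), "knob",proj(C,[.441,-.084,z]).round(1))
cv2.imwrite("pics/w9c.png",np.hstack([cv2.resize(im[120:300,190:370],(540,540)),np.uint8(cv2.resize(cv2.imread("pics/w8.png"),(250,188))[:,:250].repeat(1,0)) if 0 else np.zeros((540,1,3),np.uint8)]))
E
```

```text
clock: 22.35
tool_pos: [0.4424, -0.0847, 0.1574]
clock 22.35 yaw 0.807 turn 0.007 shift after [-0.0005 -0.0015  0.0074] before [-0.0005 -0.0015  0.0074] q7 -0.75
axis 0.007 [278.4 192. ] knob [277.2 192.9]
axis 0.05 [278.2 201.3] knob [276.9 202.3]
axis 0.063 [278.2 204.6] knob [276.8 205.7]
```

View pics/w9c.png

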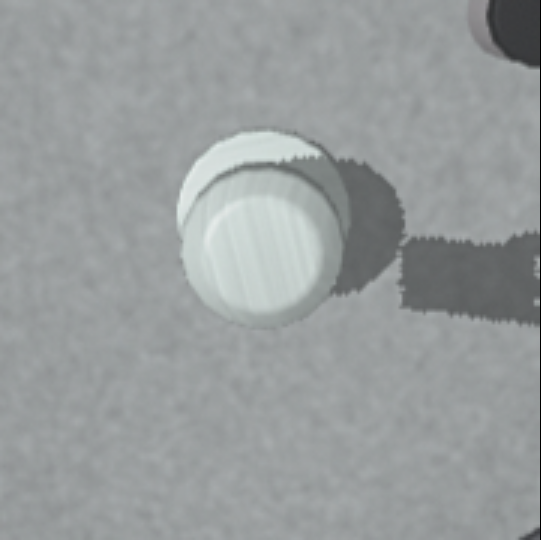

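Knob head circle centred at (277.3,202.3), against the tool axis at (278.2,201.3): within 1 mm. Descending.

```bash
echo '{"ticks":[[0.085,-0.001,-0.001,0.045,0],[0.085,0,0,0.055,0],[0.085,0,0,0.04,0],[0.085,0,0,0.017,0],[0.085,0,0,0.005,0],[0.04,0,0,0,0],[0.04,0,0,0,0],[0.04,0,0,0,0],[0.04,0,0,0,0],[0.04,0,0,0,0]]}' | python3 -m creep 80; 
```

```text
clock: 23.65
tool_pos: [0.4414, -0.085, -0.0034]
eef_rot: [2.889, 1.232, 0.003]
ft_force: [-2.8, 2.0, 9.9]
finger_gap: 0.0492
grasp_force: 81.4
```

```bash
echo '{"ticks":[[0.04,0,0,-0.02,0],[0.04,0,0,-0.05,0],[0.04,0,0,-0.05,0],[0.04,0,0,-0.03,0],[0.04,0,0,0,0]]}' | python3 -m creep; python3 plan.py 0.494 0.369 0.146 0.8
```

```text
clock: 24.28
tool_pos: [0.4422, -0.0855, 0.1476]
eef_rot: [2.888, 1.23, 0.007]
ft_force: [-0.0, 0.4, -4.2]
finger_gap: 0.0491
grasp_force: 85.4
clock 24.27 yaw 0.805 turn 0.005 shift after [ 0.3621 -0.2795  0.0014] before [ 0.3636 -0.2775  0.0014] q7 -0.76
```

Knob is held (−4.2 N). Carrying it over.

```bash
echo '{"ticks":[[0.04,0.04,-0.031,0,0],[0.04,0.04,-0.031,0,0],[0.04,0.04,-0.031,0,0],[0.04,0.041,-0.031,0,0],[0.04,0.041,-0.031,0,0],[0.04,0.041,-0.031,0,0],[0.04,0.04,-0.031,0,0],[0.04,0.04,-0.031,0,0],[0.04,0.04,-0.03,0,0],[0.04,0,0,0,0],[0.04,0,0,0,0]]}' | python3 -m creep; python3 plan.py 0.494 0.369 0.0466 0.8; python3 - <<'E'
from h import *
im=snapshot("wrist"); t=cv2.resize(snapshot("top")[170:320,60:220],(240,225)); o=np.zeros((420,800,3),np.uint8); o[:,:560]=im; o[:225,560:]=t; cv2.imwrite("pics/w10.png",o)
E
```

```text
clock: 25.65
tool_pos: [0.4907, 0.368, 0.1432]
eef_rot: [2.889, 1.232, -0.005]
ft_force: [0.6, -0.9, -4.8]
finger_gap: 0.0491
grasp_force: 85.3
clock 25.65 yaw 0.806 turn 0.006 shift after [0.0034 0.0017 0.0966] before [0.0033 0.0017 0.0966] q7 -1.67
```

View pics/w10.png

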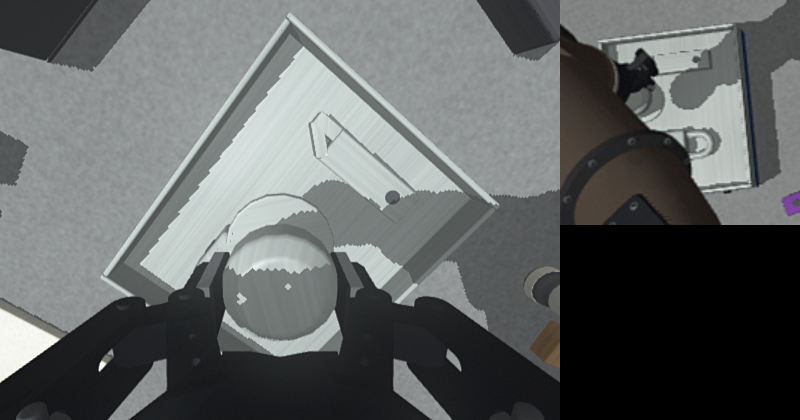

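The bolt and padlock lie flat in the tray, with the knob upright over a free spot between them. Lowering it.

```bash
echo '{"ticks":[[0.04,0.003,0.002,0.03,0],[0.04,0,0,0.03,0],[0.04,0,0,0.018,0],[0.04,0,0,0.009,0],[0.04,0,0,0.005,0],[0.04,0,0,0.002,0],[0.04,0,0,0,0]]}' | python3 -m creep|grep -E "pos|ft_f"; echo '{"ticks":[[0.04,0,0,0.001,0],[0.04,0,0,0.001,0],[0.04,0,0,0,0]]}' | python3 -m creep|grep -E "pos|ft_f"
```

```text
tool_pos: [0.4954, 0.3702, 0.0519]
ft_force: [0.5, -0.1, -4.5]
tool_pos: [0.4951, 0.3699, 0.0493]
ft_force: [-0.4, -0.5, -4.6]
```

```bash
echo '{"ticks":[[0.04,0,0,0.001,0],[0.04,0,0,0.001,0],[0.04,0,0,0,0]]}' | python3 -m creep|grep -E "pos|ft_f"; echo '{"ticks":[[0.04,0,0,0.001,0],[0.04,0,0,0,0]]}' | python3 -m creep|grep -E "pos|ft_f"
```

```text
tool_pos: [0.4951, 0.3698, 0.0471]
ft_force: [-0.6, 0.3, -4.2]
tool_pos: [0.4951, 0.3699, 0.0468]
ft_force: [-2.2, -2.2, 3.0]
```

```bash
echo '{"ticks":[[0.07,0,0,0,0],[0.07,0,0,0,0],[0.07,0,0,0,0],[0.085,0,0,0,0],[0.085,0,0,-0.03,0],[0.085,0,0,-0.055,0],[0.085,0,0,-0.045,0],[0.085,0,0,0,0.185],[0.085,0,0,0,0.185],[0.085,0,0,0,0.185],[0.085,0,0,0,0.185],[0.085,0,0,0,0.185]]}' | python3 -m creep|grep -E "clock|pos|ft_f|gap"; python3 plan.py 0.439 -0.3123 0.17 -0.12
```

```text
clock: 29.12
tool_pos: [0.4951, 0.3699, 0.1763]
ft_force: [0.6, 0.2, 0.2]
finger_gap: 0.0849
clock 29.12 yaw -0.125 turn -0.005 shift after [0.026  0.684  0.0063] before [0.0296 0.6838 0.0063] q7 -2.49
```

```bash
echo '{"ticks":[[0.085,0.0,0.05,0,0],[0.085,0,0.058,0,0],[0.085,0.003,0.058,0,0],[0.085,0.003,0.058,0,0],[0.085,0.003,0.058,0,0],[0.085,0.003,0.058,0,0],[0.085,0.003,0.058,0,0],[0.085,0.003,0.058,0,0],[0.085,0.003,0.058,0,0],[0.085,0.003,0.058,0,0],[0.085,0.003,0.058,0,0],[0.085,0,0.05,0,0]]}' | python3 -m creep|grep -E "clock|pos"; echo '{"ticks":[[0.04,0,0,0,0],[0.04,0,0,0,0]]}' | python3 -m creep|grep -E "clock|pos"; python3 plan.py 0.439 -0.3123 0.17 -0.12
python3 - <<'E'
from h import *
C=cam("wrist"); im=snapshot("wrist"); cv2.imwrite("pics/w11.png",im); o=get_obs(); q=o["tool_pos"]
t=proj(C,[q[0],q[1],.128]); print("axis",t, "fin",proj(C,[.439,-.3123,.128]))
g=cv2.cvtColor(im,cv2.COLOR_BGR2GRAY); x,y=np.int32(t)
roi=np.zeros_like(g); roi[y-70:y+50,x-60:x+60]=1
for thr in(45,60):
  m=((g<thr)&(roi>0)).astype(np.uint8)
  for c in cv2.findContours(m,cv2.RETR_EXTERNAL,cv2.CHAIN_APPROX_NONE)[0]:
    if cv2.contourArea(c)>80: r=cv2.minAreaRect(c); b=cv2.boxPoints(r); print(thr,cv2.contourArea(c),b.round(1).tolist(),[onz(C,p,.128)[:2].round(4).tolist() for p in b])
hs=cv2.cvtColor(im,cv2.COLOR_BGR2HSV)
m=(g>175).astype(np.uint8); m[330:]=0
for c in cv2.findContours(m,cv2.RETR_EXTERNAL,cv2.CHAIN_APPROX_NONE)[0]:
    if cv2.contourArea(c)>5000: r=cv2.minAreaRect(c); b=cv2.boxPoints(r); print("hood",cv2.contourArea(c),b.round(1).tolist(),[onz(C,p,.092)[:2].round(4).tolist() for p in b])
E
```

```text
clock: 30.62
tool_pos: [0.4407, -0.3108, 0.1765]
clock: 30.88
tool_pos: [0.441, -0.3079, 0.1761]
clock 30.88 yaw -0.119 turn 0.001 shift after [-0.0015  0.0046  0.0061] before [-0.0015  0.0046  0.0061] q7 -1.12
axis [279.17969985 220.13874115] fin [286.099342   222.25049901]
60 80.5 [[332.0, 253.0], [338.0, 253.0], [338.0, 269.0], [332.0, 269.0]] [[0.4094, -0.3454], [0.4089, -0.3501], [0.395, -0.3492], [0.3956, -0.3444]]
hood 31557.0 [[39.29999923706055, 67.30000305175781], [262.70001220703125, -32.5], [373.1000061035156, 214.6999969482422], [149.6999969482422, 314.5]] [[0.5763, -0.1347], [0.6211, -0.3167], [0.4255, -0.3888], [0.3499, -0.1693]]
```

```bash
python3 - <<'E'
from h import *
im=cv2.imread("pics/w11.png"); g=cv2.cvtColor(im,cv2.COLOR_BGR2GRAY)
for y in range(150,300,10): print(y,g[y,216:350:6].tolist())
print("cols",list(range(216,350,6)))
E
```

```text
150 [181, 180, 184, 253, 251, 250, 251, 250, 249, 250, 249, 250, 171, 174, 174, 170, 172, 165, 167, 167, 165, 159, 115]
160 [182, 183, 179, 254, 251, 250, 251, 251, 249, 250, 250, 250, 250, 173, 176, 171, 172, 249, 246, 247, 245, 241, 121]
170 [175, 181, 180, 255, 252, 250, 252, 251, 250, 251, 250, 251, 250, 251, 225, 254, 248, 244, 246, 246, 245, 241, 122]
180 [184, 181, 186, 255, 252, 251, 252, 252, 250, 251, 251, 251, 250, 255, 176, 171, 249, 245, 246, 245, 246, 242, 120]
190 [179, 185, 189, 213, 252, 251, 252, 252, 250, 252, 251, 255, 101, 108, 176, 171, 249, 245, 246, 244, 245, 242, 187]
200 [175, 180, 179, 191, 252, 252, 252, 252, 251, 251, 251, 242, 108, 102, 176, 170, 250, 245, 245, 242, 245, 244, 118]
210 [180, 175, 177, 177, 252, 252, 253, 252, 251, 251, 251, 255, 111, 101, 175, 169, 248, 246, 245, 240, 244, 245, 121]
220 [180, 174, 175, 176, 252, 252, 252, 252, 250, 251, 251, 255, 105, 96, 168, 248, 248, 246, 245, 240, 242, 248, 114]
230 [174, 182, 178, 174, 208, 208, 205, 199, 199, 175, 191, 196, 99, 90, 186, 163, 180, 183, 118, 118, 120, 114, 113]
240 [182, 173, 175, 182, 182, 180, 179, 177, 179, 179, 181, 172, 88, 87, 173, 173, 172, 112, 113, 117, 115, 111, 113]
250 [171, 172, 177, 172, 172, 179, 178, 171, 170, 173, 175, 173, 179, 171, 171, 173, 112, 116, 108, 111, 110, 110, 105]
260 [110, 64, 176, 176, 176, 172, 176, 179, 175, 174, 176, 170, 171, 170, 171, 114, 112, 109, 110, 110, 52, 108, 105]
270 [58, 59, 114, 169, 172, 178, 175, 173, 171, 172, 169, 171, 171, 173, 111, 110, 108, 106, 108, 111, 47, 48, 103]
280 [53, 55, 68, 170, 166, 176, 174, 175, 173, 171, 170, 174, 167, 108, 103, 107, 107, 108, 103, 105, 48, 43, 40]
290 [50, 50, 91, 172, 175, 168, 170, 169, 171, 172, 170, 170, 108, 109, 106, 106, 103, 106, 103, 103, 43, 41, 38]
cols [216, 222, 228, 234, 240, 246, 252, 258, 264, 270, 276, 282, 288, 294, 300, 306, 312, 318, 324, 330, 336, 342, 348]
```

```bash
python3 - <<'E'
from h import *
C=cam("wrist"); im=cv2.imread("pics/w11.png"); g=cv2.cvtColor(im,cv2.COLOR_BGR2GRAY)
m=np.zeros_like(g); m[170:255,270:304]=(g<140)[170:255,270:304]
c=max(cv2.findContours(m,cv2.RETR_EXTERNAL,cv2.CHAIN_APPROX_NONE)[0],key=cv2.contourArea); print(cv2.contourArea(c),cv2.boundingRect(c))
for y in range(184,252,6): r=np.where(m[y])[0]; print(y,r.min() if len(r) else None,r.max() if len(r) else None)
b=cv2.boxPoints(cv2.minAreaRect(c)); w=np.array([onz(C,p,.128)[:2] for p in b]); print(b.round(1).tolist(),w.round(4).tolist(),w.mean(0))
# hood edges at top plane z .092 : left edge col at row 150..200, right edge
for y in(150,170,190,210): r=np.where(g[y,200:345]>235)[0]+200; print(y,r.min(),r.max(),onz(C,(r.min(),y),.092)[:2].round(4),onz(C,(r.max(),y),.092)[:2].round(4))
E
python3 plan.py 0.439 -0.3123 0.17 -0.12
```

```text
725.5 (283, 189, 16, 53)
184 None None
190 285 295
196 283 297
202 283 298
208 284 298
214 283 298
220 283 298
226 283 297
232 283 298
238 284 297
244 None None
250 None None
[[283.0, 189.0], [298.0, 189.0], [298.0, 241.0], [283.0, 241.0]] [[0.4653, -0.3122], [0.464, -0.3233], [0.4229, -0.3191], [0.4243, -0.3075]] [ 0.44413969 -0.31555303]
150 233 285 [ 0.496 -0.274] [ 0.4909 -0.3172]
170 234 344 [ 0.4793 -0.2722] [ 0.4684 -0.3651]
190 235 343 [ 0.4621 -0.2704] [ 0.4512 -0.3632]
210 236 342 [ 0.4443 -0.2685] [ 0.4334 -0.3612]
clock 30.93 yaw -0.118 turn 0.002 shift after [-0.0017  0.0053  0.0062] before [-0.0017  0.0053  0.0062] q7 -1.12
```

```bash
echo '{"ticks":[[0.04,0.001,0.008,0.02,0],[0.04,0,0,0.04,0],[0.04,0,0,0.03,0],[0.04,0,0,0.014,0],[0.04,0,0,0.006,0],[0.04,0,0,0,0]]}' | python3 -m creep 25; echo '{"ticks":[[0.0,0,0,0,0],[0.0,0,0,0,0],[0.0,0,0,0,0],[0.0,0,0,0,0]]}' | python3 -m creep 25; python3 plan.py 0.44 -0.315 0.066 -0.12
```

```text
clock: 31.68
tool_pos: [0.4415, -0.3165, 0.0668]
eef_rot: [3.136, -0.186, 0.001]
ft_force: [0.2, -0.8, -0.4]
finger_gap: 0.04
grasp_force: 0.0
clock: 32.17
tool_pos: [0.4416, -0.3166, 0.0672]
eef_rot: [3.136, -0.186, 0.002]
ft_force: [-0.9, 2.7, 6.7]
finger_gap: 0.0114
grasp_force: 29.4
clock 32.17 yaw -0.119 turn 0.001 shift after [-0.0018 -0.0014  0.0012] before [-0.0018 -0.0014  0.0012] q7 -1.09
```

```bash
echo '{"ticks":[[0,0.0062,0,-0.0072,0],[0,0.0074,0,-0.0063,0],[0,0.0077,0,-0.0058,0],[0,0.008,0,-0.0052,0],[0,0.0086,0,-0.0043,0],[0,0.0088,0,-0.0037,0],[0,0.0092,0,-0.0029,0],[0,0.0094,0,-0.002,0],[0,0,0,0,0]]}' | python3 -m creep; python3 plan.py 0.44 -0.315 0.066 -0.12
```

```text
clock: 33.3
tool_pos: [0.5073, -0.324, 0.1038]
eef_rot: [-3.136, 0.186, -0.002]
ft_force: [-0.4, 4.7, -2.7]
finger_gap: 0.0113
grasp_force: 28.0
clock 33.3 yaw -0.118 turn 0.002 shift after [-0.0679 -0.0009  0.0377] before [-0.0679 -0.001   0.0377] q7 -1.13
```

Following the arc well with low forces. On to about 1.35 rad.

```bash
echo '{"ticks":[[0,0.0095,0,-0.0012,0],[0,0.0096,0,-0.0004,0],[0,0.0096,0,0.0004,0],[0,0.0095,0,0.0013,0],[0,0.0093,0,0.0022,0],[0,0.0092,0,0.0029,0],[0,0.0088,0,0.0037,0],[0,0.0043,0,0.0022,0],[0,0,0,0,0]]}' | python3 -m creep; python3 plan.py 0.44 -0.315 0.066 -0.12
```

```text
clock: 34.42
tool_pos: [0.5758, -0.3317, 0.0926]
eef_rot: [-3.135, 0.186, -0.001]
ft_force: [-0.3, 5.9, -1.0]
finger_gap: 0.0115
grasp_force: 31.4
clock 34.42 yaw -0.119 turn 0.001 shift after [-0.1369 -0.0003  0.0265] before [-0.1369 -0.0005  0.0265] q7 -1.17
```

```bash
echo '{"ticks":[[0.04,0,0,0,0],[0.04,0,0,0,0],[0.04,0,0,0,0],[0.04,0,0,0,0],[0.04,0,0,0,0],[0.04,0,0,-0.03,0],[0.04,0,0,-0.05,0],[0.04,0,0,-0.02,0],[0.04,-0.05,0,0,0],[0.04,-0.055,0,0,0],[0.0,-0.03,0,0,0]]}' | python3 -m creep; echo '{"ticks":[[0,0,0,0,0],[0,0,0,0,0],[0,0,0,0,0],[0,0,0,0,0]]}' | python3 -m creep
python3 - <<'E'
from h import *
for n in("side","top","wrist"):
    C=cam(n); im=snapshot(n); cv2.imwrite(f"pics/p_{n}.png",im)
    g=cv2.cvtColor(im,cv2.COLOR_BGR2GRAY)
    p=proj(C,[.471,-.322,.068]); print(n,p)
    x,y=np.int32(p); 
    if n=="wrist": 
        for r in range(max(0,y-100),min(420,y+80),12): print(r,g[r,max(0,x-90):x+90:8].tolist())
E
```

```text
clock: 35.8
tool_pos: [0.4382, -0.3165, 0.1927]
eef_rot: [-3.136, 0.19, 0.001]
ft_force: [-0.5, -0.2, 0.5]
finger_gap: 0.0228
grasp_force: 0.0
clock: 36.3
tool_pos: [0.4418, -0.3165, 0.1923]
eef_rot: [-3.136, 0.186, 0.0]
ft_force: [-0.3, -0.4, 1.4]
finger_gap: -0.0
grasp_force: 0.0
side [239.8494544  332.49180801]
top [418.08455423 249.86003307]
wrist [282.03637755 168.15566694]
68 [188, 185, 187, 185, 162, 118, 131, 134, 213, 209, 206, 211, 214, 210, 210, 210, 203, 154, 214, 118, 181, 181, 112]
80 [191, 187, 193, 184, 214, 118, 177, 151, 125, 189, 189, 186, 190, 184, 182, 183, 189, 151, 116, 197, 186, 113, 114]
92 [188, 188, 187, 184, 182, 116, 191, 121, 117, 120, 122, 117, 118, 121, 120, 124, 119, 213, 116, 113, 117, 117, 114]
104 [192, 191, 184, 189, 162, 213, 197, 201, 201, 202, 200, 200, 201, 200, 202, 200, 126, 125, 119, 120, 120, 111, 113]
116 [185, 186, 188, 185, 185, 110, 113, 112, 112, 110, 112, 110, 109, 109, 107, 106, 77, 111, 116, 114, 119, 117, 115]
128 [189, 186, 185, 183, 180, 203, 206, 204, 203, 202, 201, 202, 203, 200, 202, 201, 197, 197, 123, 194, 142, 149, 184]
14
[... 362 characters left out ...]
 182, 183, 189, 183, 211, 207, 208, 130, 84, 80, 77, 74, 71, 120, 197, 194, 187, 114, 186, 192, 114, 116]
188 [188, 187, 186, 187, 192, 212, 209, 209, 126, 80, 81, 77, 72, 66, 134, 195, 193, 178, 118, 111, 116, 110, 113]
200 [191, 180, 183, 184, 176, 211, 213, 209, 207, 209, 126, 125, 119, 198, 195, 194, 192, 164, 113, 114, 113, 112, 114]
212 [179, 184, 187, 184, 184, 201, 211, 211, 210, 206, 203, 201, 200, 199, 196, 195, 193, 154, 115, 110, 115, 111, 111]
224 [188, 183, 181, 182, 186, 187, 188, 179, 178, 182, 178, 184, 183, 181, 185, 182, 115, 110, 112, 111, 113, 112, 113]
236 [189, 188, 186, 179, 184, 190, 186, 185, 178, 182, 178, 179, 183, 181, 177, 113, 113, 113, 116, 114, 110, 117, 111]
```

```bash
python3 - <<'E'
from h import *
C=cam("wrist"); g=cv2.cvtColor(cv2.imread("pics/p_wrist.png"),cv2.COLOR_BGR2GRAY)
m=np.zeros_like(g); m[145:210,245:325]=(g<100)[145:210,245:325]
c=max(cv2.findContours(m,cv2.RETR_EXTERNAL,cv2.CHAIN_APPROX_NONE)[0],key=cv2.contourArea); (cx,cy),r=cv2.minEnclosingCircle(c); print(cx,cy,r,cv2.boundingRect(c)); P=onz(C,(cx,cy),.068); print(P)
for n,thr in(("top",60),("side",60)):
    D=cam(n); h=cv2.cvtColor(cv2.imread(f"pics/p_{n}.png"),cv2.COLOR_BGR2GRAY); x,y=np.int32(proj(D,P)); print(n,(x,y)); print(h[y-16:y+17:4,x-20:x+21:4])
E
python3 plan.py 0.47 -0.321 0.10 -0.12
```

```text
281.2468566894531 175.56536865234375 22.859954833984375 (259, 154, 43, 44)
[ 0.46371498 -0.32042176  0.068     ]
top (np.int32(417), np.int32(252))
[[124 124 126 125 125 127 123 124 126 127  69]
 [126 125 127 127 125 128 126 123 123 126 124]
 [127 126 125  85  65  43  59 128 127 134  11]
 [126 127  51  65  24  58  36  53   9  19  20]
 [125 128  72  27  23  90  78  76  82  18  19]
 [125 130  71  36  24  42  19  74  30  26  19]
 [127 126  43  42  30  26  21  42  13  50  18]
 [126 124 126  64  70  70  69 125 123 127  58]
 [126 124 125 126 127 124 122 121 124 122  77]]
side (np.int32(235), np.int32(331))
[[176 173 164 159 164 171 165 165 164 168 169]
 [178 180 180 181 177 179 179 181 182 177 180]
 [180 177 176 179  71  54  84 179 179 180 179]
 [179 182  81  55  54  51  49  50 123 180 178]
 [182 109  56  54  55  55  54  47  94 162 182]
 [183 108  59  59  57  55  55  48  86 107 179]
 [151 110  43  59  60  58  54  32  92  79 179]
 [184 111  78  34  34  34  32  57 106  76 180]
 [187  68 107 109  64  61  65  94  65 104 184]]
clock 36.45 yaw -0.119 turn 0.001 shift after [0.029  0.001  0.0924] before [0.029  0.001  0.0924] q7 -1.11
```

```bash
echo '{"ticks":[[0,0.0225,0.001,0.03,0],[0,0,0,0.05,0],[0,0,0,0.04,0],[0,0,0,0.02,0],[0,0,0,0.01,0],[0,0,0,0,0],[0,0,0,0.0045,0],[0,0,0,0,0]]}' | python3 -m creep|grep -E "clock|pos|ft_f"; python3 plan.py 0.464 -0.320 0.027 -0.12
```

```text
clock: 37.45
tool_pos: [0.4637, -0.3204, 0.0386]
ft_force: [0.5, -0.2, -0.6]
clock 37.45 yaw -0.119 turn 0.001 shift after [ 0.0003 -0.0005  0.0116] before [ 0.0003 -0.0004  0.0116] q7 -1.09
```

```bash
echo '{"ticks":[[0,0,0,0.0045,0],[0,0,0,0.0045,0],[0,0,0,0.004,0],[0,0,0,0,0],[0,0,0,0,0]]}' | python3 -m creep|grep -E "clock|pos|ft_f"
```

```text
clock: 38.08
tool_pos: [0.4638, -0.3205, 0.0264]
ft_force: [-4.1, 2.6, 18.7]
```

At the stop (18.7 N against the 5 N spring). Holding a moment more, then up.

```bash
echo '{"ticks":[[0,0,0,0,0],[0,0,0,0,0],[0,0,0,-0.02,0],[0,0,0,-0.05,0],[0,0,0,-0.055,0],[0,-0.04,0,-0.03,0],[0,-0.05,0,0,0],[0,-0.05,0.03,0,0],[0,0,0.05,0,0],[0,0,0.05,0,0],[0,0,0,0,0]]}' | python3 -m creep|grep -E "clock|pos|ft_f"
python3 - <<'E'
from h import *
a=cv2.imread("pics/top0.png"); b=snapshot("top"); s=snapshot("side"); cv2.imwrite("pics/end_top.png",b); cv2.imwrite("pics/end_side.png",s)
T=cam("top"); 
for nm,im0,im in(("top",a,b),("side",cv2.imread("pics/side0.png"),s)):
    d=cv2.absdiff(im0,im).max(2); m=cv2.morphologyEx(np.uint8(d>40),cv2.MORPH_OPEN,np.ones((3,3)))
    n,l,st,ce=cv2.connectedComponentsWithStats(m)
    for k in range(1,n):
        if st[k,4]>40: print(nm,st[k].tolist())
g=cv2.cvtColor(b,cv2.COLOR_BGR2GRAY)
print("button",[ (n,cv2.cvtColor(i,cv2.COLOR_BGR2GRAY)[int(p[1]),int(p[0])]) for n,i in(("top",b),("side",s)) for p in [proj(cam(n),[.464,-.32,.068])]])
e=cv2.Canny(g,40,100); 
roi=cv2.cvtColor(b[180:310:3,80:200:3],cv2.COLOR_BGR2GRAY); print("\n".join("".join(" .:-=+*#%@"[min(9,v//26)] for v in r) for r in roi))
E
```

```text
clock: 39.45
tool_pos: [0.3071, -0.4362, 0.1798]
ft_force: [-0.4, 0.4, -0.2]
top [306, 163, 7, 10, 52]
top [415, 177, 39, 23, 263]
top [159, 202, 6, 13, 70]
top [245, 219, 30, 36, 174]
top [122, 224, 27, 23, 403]
top [398, 224, 47, 50, 1802]
top [248, 236, 9, 13, 55]
top [349, 245, 211, 175, 12776]
top [318, 248, 16, 19, 155]
top [142, 254, 10, 22, 140]
top [157, 256, 10, 17, 100]
top [525, 298, 35, 20, 295]
top [553, 310, 7, 15, 65]
top [491, 353, 69, 67, 2735]
top [312, 375, 18, 12, 103]
top [335, 377, 11, 8, 55]
side [0, 0, 94, 230, 7918]
side [256, 136, 13, 7, 71]
side [259, 148, 17, 16, 197]
side [232, 156, 13, 7, 72]
side [282, 162, 12, 4, 47]
side [0, 183, 67, 27, 1127]
side [252, 215, 21, 12, 131]
side [241, 225, 43, 15, 206]
side [86, 229, 15, 13, 141]
side [227, 240, 14, 9, 93]
side [33, 243, 145, 177, 8454]
side [336, 245, 25, 19, 325]
side [58, 258, 11, 8, 55]
side [221, 260, 7, 12, 65]
side [334, 260, 31, 28, 220]
side [231, 263, 22, 20, 241]
side [5, 264, 6, 11, 53]
side [305, 286, 26, 54, 782]
side [15, 297, 9, 12, 81]
side [199, 298, 76, 60, 3472]
side [1, 312, 72, 10
[... 1341 characters left out ...]
:::
====.:--*************:+-+=#:-#****+. :::
====::-=****+********:--***=-=*****. :::
====-:--****=********---#*+=-******. :::
=====:--*******#*****-:-*-*-=*****+:.:::
====+:--*************==*#+-********+.:::
====*:--*************+:+************::::
====*:--*******+--=*****************:.::
====*:--***************************#:.::
====*:--#**************************#:.::
====*::-=***************************: ::
====*::-=********************##*==-+: :=
====+.:-=***********####===----+*##+.:==
====+.:-=**#**###=---::++#%*--: ========
====+.:--=---::=+*#*==-=-===============
=====..-+*%#==-=-=======================
========================================
========================================
```

The final images show all three parts in the tray, the guard open with the button exposed, and no changes at the other items on the bench. Handing in.

```bash
python3 -c "
from rig import ticket; print(ticket.hand_in())"
```

```text
the job is handed in; nothing more can be done
None
```

I set the padlock, bolt and knob in the tray, then opened the guard, pressed and held the start button, and let it come back up; the job was handed in at about 39 s, with no verdict returned.

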